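Hold the drawer knob down for the screw

ROBOT

A 7-joint arm with a two-finger parallel gripper is mounted at the origin on the work surface. World frame = base frame: x ahead of the robot, y to its left, z up, the work surface at z = 0. Lengths are in m, angles in rad, forces in N, time in s.
With the tool pointing down it reaches from about 0.35 to 0.9 m from the base axis. Payload 8.1 kg.
Tool frame: the origin (TCP) lies at the very end of the fingers, on their centre line; the grasp point (between the pads) lies 19 mm behind it (grasp_offset is the distance from the TCP to the grasp point, in m); z points along the fingers, y is the line along which they close (so a half turn about z gives the same grasp; the last joint's range is limited). The gripper opens to 92 mm and grips with 3 to 60 N. Pads are 19 mm wide; open, the fingers measure 130 mm over their backs; the gripper's body (75 mm by 190 mm) begins 47 mm behind the grasp point.
Start: joints at [-1.285, 0.434, 0.025, 1.573, -0.012, 1.134, -0.075], TCP at [0.237, 0.578, 0.227] pointing down, gripper open.
Joint ranges: [-2.62, 2.62], [-0.44, 2.09], [-1.27, 1.32], [0.08, 2.57], [-1.32, 4.46], [0.12, 2], [-2.74, 2.74]. Speed limits (rad/s): [2.22, 2.22, 3.01, 3.01, 3.14, 3.14, 3.14].

INTERFACE

Orientations are given as a rotation vector (axis times angle).
In Python, from cell import observe, get_image, camera_params, sign_off, silhouettes, grasp_offset gives the robot as it stands. The module is installed in compiled form; this text tells all that it offers.
- The arm moves only by the tool jog_arm, never from a script. Its argument "motion" is a list that holds one entry, the list of rows, each a list of 7 numbers: the shift along the tool's x, y, z in m, then the turn, a rotation vector about the tool's x, y, z in rad, then the closure, from -1 (fully open) to 1 (shut), so that 0 is half open. In form: [[[dx, dy, dz, wx, wy, wz, hand], ...]]. A call has 1 to 10 rows; each row is the pose to reach, as a shift and turn from the pose commanded when the call began, along the tool's axes at that moment; what a row does not reach only later rows make up. A row lasts 1/12 s, in which the tool goes at most 41.7 mm and 7.16 degrees, less where a joint would pass 70% of its speed; a pose out of reach is approached as far as the arm can. A call with a gripper value outside its range is refused whole. The fingers move at their own pace and stop on an object; "force" is the grip in N (left out, the last holds). Time passes only in rows, so rows that repeat a pose let the fingers close. It gives the time, the measured TCP pose, the force, the opening and the grip force at its end, in the units of the state.
- observe(): the state, without advancing time (a new reading comes with each control period).
- get_image(name): name is "scene" or "top"; returns the picture (420x560x3 uint8, red, green, blue); there is no depth.
- camera_params(name): a dict with "vertical_fov" (degrees; the focal length in pixels is half the picture's height over the tangent of half this angle, whatever the lens; pixels are square), "cx", "cy" (the principal point, pixels), "dist_coeffs" ([k1, k2, p1, p2, k3] as OpenCV has them; the pictures are not rectified), "T" (4x4, takes a point from camera to world coordinates). Camera axes: x right, y down, z forward; pixel columns grow to the right and rows downward; lengths in m; the calibration is good to about 2 mm. A picture is of the moment at which its call begins. camera_params takes no time and is no camera call.
- sign_off(): hands the job in; it is judged then, once.
Trained networks look in the newest picture that a camera, given by its name, has taken for a name from the list of things; names that differ only in an ending like _2 or _b are one class to them, and where a whole thing is asked for, a point or a joint stands for the part that bears it (a point fixed in the world has none). Each returns a list of dicts, best first, with "p" (0 to 1); they miss things now and then, are a little off and sometimes report something else, mostly with a low value. They report only what shows in the picture. A call takes as long as a camera call. They do not tell look-alikes from the thing itself.
- silhouettes(query, camera): "mask" (420x560 bool, what is visible of it) and "pixel" ([column, row] in pixels, amid what is visible of it).
The state is a dict: "clock": time; "joints": joint angles; "dq": joint speeds; "joint_efforts": joint torques, N m; "position": TCP position; "ee_rot": TCP orientation; "force": force on the tool from outside, world axes, zero at the start; "ft_torque": the same for the moment, N m; "width": opening from 0.0 (shut) to 1.0 (fully open); "gripper_force": force on a finger pad.
Only numpy, scipy, OpenCV 4.12 (cv2) and the standard library are available. Lean on these libraries where they do the work, as an engineer would, in place of code of your own. Each camera call takes 0.05 s, during which the arm holds its last target. There are 200 camera calls.

TASK

Take the loose white drawer knob from the rack, dip its spigot well down into the blue glue pot, then put the spigot into the empty hole of the drawer front lying in the sprung fixture, so that the knob sits flat on the wood. Press it down with a steady 11 newtons or so, so that the cradle's red pointer stays in the green mark, without ever driving the cradle near the bottom of its travel; finish while still gripping the knob and pressing, because someone will now drive the screw from below. Leave the spare knobs, the pot, the mug and the screwdriver where they stand.

Things in the scene. Friction and masses are not known exactly. Their poses are not given: they have to be found in the camera images.
- knob: the loose white drawer knob, upright, spigot in a hole of the rack (not the white knob already fixed to the drawer front). Grip: cylinder 28 mm in diameter, from 6 to 36 mm above the origin; below it a round flange 34 mm in diameter, 6 mm thick; below that a pale spigot 12 mm in diameter, 16 mm long. About 60 g. Origin: centre of the flange's underside; z up along the knob.
- knob_tip (a point): centre of the end face of the loose white knob's spigot, 16 mm below the knob's origin.
- knob_black: black spare knob, 34 mm across, 36 mm tall plus a 16 mm spigot, same shape as the white one, standing in another hole of the rack. Origin: centre of the flange's underside, z up. Leave alone.
- knob_wood: pale wooden spare knob, 34 mm across, 36 mm tall plus a 16 mm spigot, same shape as the white one, standing in another hole of the rack. Origin: centre of the flange's underside, z up. Leave alone.
- rack: fixed dark wooden block 60 (x) by 166 (y) by 32 mm high with three holes 14 mm in diameter, 20 mm deep, in a row along its y, 55 mm apart, the middle one at its centre; the knobs' flanges rest on its top. Which knob stands in which hole varies. Origin: centre of its underside, z up.
- pot: open blue round glue pot (empty to the eye), loose, 350 g, 76 mm in diameter over the rim, wall 4 mm, 50 mm high, inner floor 6 mm above the table. Origin: centre of its underside, z up.
- fixture: fixture fixed to the worktop: plywood base 170 (x) by 320 (y) by 12 mm, four sprung guide pins, on them the floating cradle with the pale wooden drawer front 120 (x) by 280 (y) by 18 mm, face up, top 100 mm above the worktop. Its empty hole is 64 mm from the centre towards -y; a white knob is fixed 64 mm towards +y. Orange corner blocks stand 1 mm above it. Origin: centre of base underside, z up.
- gauge (a point): centre of the green mark on the white plate on the fixture's +x side, 83 mm above the worktop. The cradle's red pointer in front of the plate lies in the green for 5 to 11 mm of cradle travel.
- hole (a point): centre of the mouth of the empty hole, level with the drawer front's upper face, 100 mm above the worktop at rest. Hole 16 mm in diameter, 2 mm chamfer, through the 18 mm thick drawer front. Moves down with the cradle.
- cradle (a joint): downward travel of the sprung cradle with the drawer front, m: 0 at rest, stop at 0.024. It begins to give at about 3 N downward push, then 1 mm more per 1 N (5 mm at 8 N, 11 mm at 14 N).
- mug: white mug, 80 mm in diameter, 90 mm high, bystander. Origin: centre of its underside.
- screwdriver: screwdriver with a yellow handle, lying, bystander. Origin: under the tool, x towards its tip.
Mind the look-alikes: they are no part of the job. Of the things shaped like the knob, the white one is meant.

How it is judged:
On the way, in this order (a step that is already met when the one before it is completed fails the run):
1. the white knob is gripped and lifted out of the rack (contact force between the fingers and knob above 2 N and height (world z) of knob_tip above 0.045 m), for 0.1 s.
2. its spigot's end is dipped into the pot, at least 12 mm below the rim, while gripped (contact force between the fingers and knob above 2 N and z of knob_tip in the frame of pot below 0.038 m and horizontal distance between knob_tip and pot below 0.032 m), for 0.1 s.
3. the knob sits flat on the drawer front, spigot in the hole, gripped and pressed with 7 to 15 N (contact force between the fingers and knob above 2 N and z of knob in the frame of hole between -0.004 and 0.003 m and horizontal distance between knob and hole below 0.005 m and angle between knob's own z axis and vertical below 0.12 rad and contact force between knob and fixture between 7 and 15 N), for 0.5 s.
At the end, for the whole second after the job is handed in: White knob's spigot in the empty hole (within 5 mm, upright within 7 degrees), flange flat on the wood (within 3 mm), still gripped and pressed with 7 to 15 N, cradle 4 to 12 mm down and still; arm and fingers not touching the fixture; pot upright (all of step 3 and value of joint cradle between 0.004 and 0.012 m and linear speed of knob below 0.01 m/s and contact force between each of the arm, the fingers and fixture below 1 N and angle between pot's own z axis and vertical below 0.1 rad); the arm keeps its last pose, push and grip.
It fails at once if the cradle is driven more than 20 mm down (23 N) (value of joint cradle above 0.02 m).
It fails at once if a spare knob is shifted by more than 30 mm (distance of any of knob_black, knob_wood from where it was at the start of the episode above 0.03 m).
It fails at once if the pot, the mug or the screwdriver is shifted by more than 40 mm (distance of any of pot, mug, screwdriver from where it was at the start of the episode above 0.04 m).
It also fails if it takes over 51 s, if anything falls off the work surface, if the arm or the gripper's body presses on something with over 40 N, if the wrist force passes 120 N, or if a joint passes its speed limit or range.

## Working session

There is one attempt and no reset: what is moved stays moved. The work goes in short steps, Python scripts to look and compute and a tool call to move; the robot and the scene stay as the last step left them, time stands still between calls to the robot, and variables do not carry over. Pictures are saved under pics/ and viewed, at most 10 in all, crops included, and the job is handed in when it is done.

Besides the shell and the picture viewer there is one more tool, called after "Emit:" as name([rows], argument=value, ...), one row to a line, values as JSON. jog_arm: Moves the arm, as the interface text tells. Its arguments: {"type":"object","properties":{"motion":{"type":"array"},"force":{"type":"number"}},"required":["motion"]}

```bash
mkdir -p pics
cat > h.py <<'E'
import numpy as np,cv2
from cell import *
def K(n):
    p=camera_params(n); f=210/np.tan(np.radians(p["vertical_fov"])/2)
    return np.array([[f,0,p["cx"]],[0,f,p["cy"]],[0,0,1]]),np.array(p["dist_coeffs"],float),np.array(p["T"])
def ray(n,px):
    k,d,T=K(n); u=cv2.undistortPoints(np.array([[px]],float),k,d)[0,0]
    v=T[:3,:3]@[u[0],u[1],1]; return T[:3,3],v/np.linalg.norm(v)
def at(n,px,z):
    o,v=ray(n,px); return o+v*(z-o[2])/v[2]
def proj(n,P):
    k,d,T=K(n); R=T[:3,:3].T
    return cv2.projectPoints(np.atleast_2d(np.array(P,float)),cv2.Rodrigues(R)[0],-R@T[:3,3],k,d)[0][:,0]
def save(n,f):
    im=get_image(n); cv2.imwrite("pics/"+f,im[:,:,::-1]); return im
E
python3 - <<'E'
from h import *
np.set_printoptions(precision=3,suppress=True)
a=save("top","top0.png");b=save("scene","scene0.png")
cv2.imwrite("pics/both.png",cv2.resize(np.hstack([a,b])[:,:,::-1],(800,300),interpolation=cv2.INTER_AREA))
for n in("top","scene"):
    print(n,camera_params(n)["T"])
    for q in("knob","rack","pot","fixture","hole","mug","screwdriver","knob_black","knob_wood"):
        print(n,q,[(round(r["p"],2),np.round(r["pixel"]),int(r["mask"].sum()),np.round(at(n,r["pixel"],0.05)[:2],3)) for r in silhouettes(q,n)][:4])
print(observe(),grasp_offset)
E
```

```text
top [[-0.028 -0.985  0.172  0.378]
 [-0.999  0.032  0.02  -0.047]
 [-0.025 -0.171 -0.985  1.404]
 [ 0.     0.     0.     1.   ]]
top knob [(0.65, array([350., 249.]), 147, array([ 0.498, -0.187])), (0.62, array([389., 278.]), 146, array([ 0.419, -0.285])), (0.48, array([385., 243.]), 126, array([ 0.512, -0.277]))]
top rack [(0.73, array([395., 235.]), 899, array([ 0.531, -0.306]))]
top pot [(0.72, array([183., 241.]), 5400, array([0.534, 0.249])), (0.61, array([300., 230.]), 690, array([ 0.553, -0.059]))]
top fixture [(0.89, array([186., 249.]), 7801, array([0.512, 0.242]))]
top hole [(0.64, array([183., 243.]), 5612, array([0.528, 0.25 ]))]
top mug [(0.6, array([356., 149.]), 1064, array([ 0.767, -0.215])), (0.29, array([181., 243.]), 5469, array([0.528, 0.256]))]
top screwdriver [(0.68, array([256., 143.]), 423, array([0.793, 0.051]))]
top knob_black [(0.59, array([423., 234.]), 140, array([ 0.531, -0.379]))]
top knob_wood [(0.53, array([401., 237.]), 144, array([ 0.525, -0.32 ]))]
scene [[ 0.584  0.425 -0.691  1.308]
 [ 0.811 -0.296  0.504 -0.526]
 [ 0.01  -0.855 -0.518  0.609]
 [
[... 932 characters left out ...]
 -0.089]))]
scene knob_black [(0.62, array([116., 260.]), 293, array([ 0.532, -0.383]))]
scene knob_wood [(0.56, array([139., 254.]), 273, array([ 0.54 , -0.337])), (0.26, array([338., 171.]), 2662, array([0.481, 0.29 ]))]
{'clock': 1.0, 'joints': array([-1.285,  0.434,  0.025,  1.573, -0.012,  1.134, -0.075]), 'dq': array([ 0.   ,  0.001,  0.001,  0.001, -0.001, -0.001, -0.   ]), 'joint_efforts': array([ -0.001, -66.769,   0.983, -31.482,  -0.061,   0.032,   0.   ]), 'position': array([0.237, 0.578, 0.227]), 'ee_rot': array([0.607, 3.082, 0.   ]), 'force': array([ 0.184,  0.592, -0.197]), 'ft_torque': array([-0.008,  0.008,  0.01 ]), 'gripper_force': 0.0, 'width': 0.9956661011371257} 0.0188
```

View pics/top0.png

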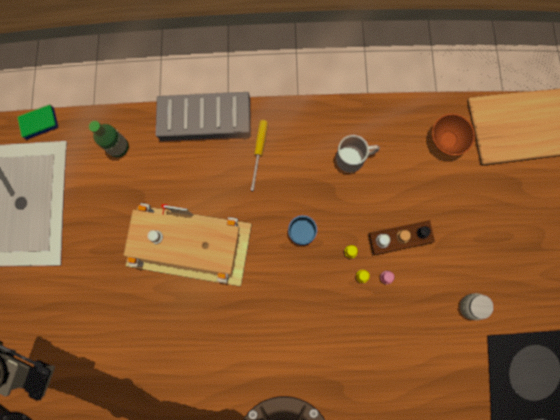

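View pics/scene0.png

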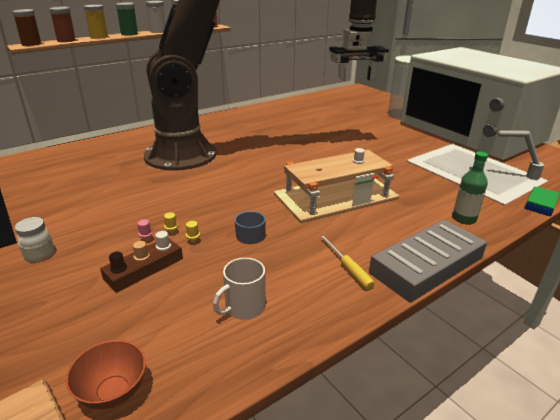

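The candidates for the knob in `top` are:
- white in the rack at (384,241)
- wood in the rack at (405,236)
- black in the rack at (424,232)
- loose yellow knobs at (351,251) and (363,276), and a loose pink one at (387,277)
- white fixed to the drawer front at (153,236)

The one meant is the white knob in the rack, also at (163,240) in `scene`. I'll confirm it in one enlarged crop and measure precisely.

Run:
```python
from h import *
a=cv2.imread("pics/top0.png")
k=cv2.resize(a[205:295,335:445],(440,360),interpolation=cv2.INTER_CUBIC)
f=cv2.resize(a[195:295,115:260],(580,400),interpolation=cv2.INTER_CUBIC)
s=cv2.imread("pics/scene0.png")
s1=cv2.resize(s[215:295,95:205],(330,240),interpolation=cv2.INTER_CUBIC)
s2=cv2.resize(s[140:220,270:400],(390,240),interpolation=cv2.INTER_CUBIC)
o=np.zeros((600,800,3),np.uint8)
k=cv2.resize(k,(367,300));f=cv2.resize(f,(433,299))
o[:300,:367]=k;o[:299,367:]=f;o[300:540,:330]=s1;o[300:540,340:730]=s2
cv2.imwrite("pics/crop.png",o)
def tri(p,q):
    o1,v1=ray("top",p);o2,v2=ray("scene",q)
    t=np.linalg.lstsq(np.c_[v1,-v2],o2-o1,rcond=None)[0]
    A,B=o1+t[0]*v1,o2+t[1]*v2
    return np.round((A+B)/2,4),round(np.linalg.norm(A-B),4)
print("knob",tri((384,241),(163,240)))
print("hole",tri((205,245),(319,169)))
from collections import defaultdict
# mask-fit: white-ish pixels of knobs, dark hole
for nm,(x0,x1,y0,y1) in dict(white=(374,394,230,252),fixed=(143,164,226,247)).items():
    c=a[y0:y1,x0:x1].astype(int); m=(c.min(2)>110)&(c.max(2)-c.min(2)<50); ys,xs=np.nonzero(m); print(nm,m.sum(),xs.mean()+x0,ys.mean()+y0,xs.min()+x0,xs.max()+x0,ys.min()+y0,ys.max()+y0)
c=a[238:252,198:213].astype(int).sum(2); print(c)
hsv=cv2.cvtColor(a,cv2.COLOR_BGR2HSV)
m=cv2.inRange(hsv,(95,80,30),(125,255,255)); n,l,st,ce=cv2.connectedComponentsWithStats(m)
for i in range(1,n):
    if st[i,4]>100: print("blue",st[i],ce[i],at("top",ce[i],.05))
# rack axis
r=silhouettes("rack","top")[0]["mask"];
print(cv2.minAreaRect(np.argwhere(r)[:,::-1].astype(np.float32)))
for p in((384,241),(405,236),(424,232)): print(at("top",p,.068))
print(at("top",(205,245),.1),at("top",(153.5,236.5),.136))
```

```text
knob (array([ 0.5174, -0.2744,  0.0496]), np.float64(0.0031))
hole (array([0.5159, 0.1831, 0.1001]), np.float64(0.0013))
white 107 383.8130841121495 239.2336448598131 378 389 234 246
fixed 113 154.67256637168143 235.8495575221239 148 162 231 243
[[432 432 427 430 432 423 426 434 423 423 434 426 424 421 424]
 [428 439 431 429 428 421 424 425 428 427 420 435 424 432 427]
 [435 421 428 430 435 426 424 423 428 427 440 431 430 430 426]
 [419 421 427 420 408 397 386 380 391 415 425 432 432 438 436]
 [420 412 423 406 370 341 317 313 328 371 410 430 430 432 429]
 [425 429 418 399 350 284 256 272 282 324 368 407 429 430 434]
 [427 423 427 379 318 255 260 272 273 298 346 404 417 421 432]
 [426 429 415 373 308 258 274 286 291 312 351 399 418 429 415]
 [429 431 425 379 313 283 285 288 297 316 363 403 422 428 429]
 [435 432 429 405 347 314 295 292 311 330 383 417 431 427 426]
 [433 434 436 426 395 355 330 331 353 371 405 419 430 423 430]
 [434 446 440 437 439 416 404 400 405 410 427 436 427 432 426]
 [438 434 442 437 437 440 442 433 433 437 438 447 436 425 428]
 [439 438 443 444 449 446 444 448 440 439 450 443 431 447 449]]
blue [289 217  27  28 581] [302.1222031  230.16006885] [ 0.55221296 -0.06363342  0.05      ]
((401.3253173828125, 237.161376953125), (23.291574478149414, 62.083675384521484), 78.2317123413086)
[ 0.51492495 -0.27274929  0.068     ]
[ 0.52593001 -0.3280028   0.068     ]
[ 0.53454788 -0.37838495  0.068     ]
[0.51555828 0.18257285 0.1       ] [0.53627499 0.30554518 0.136     ]
```

View pics/crop.png

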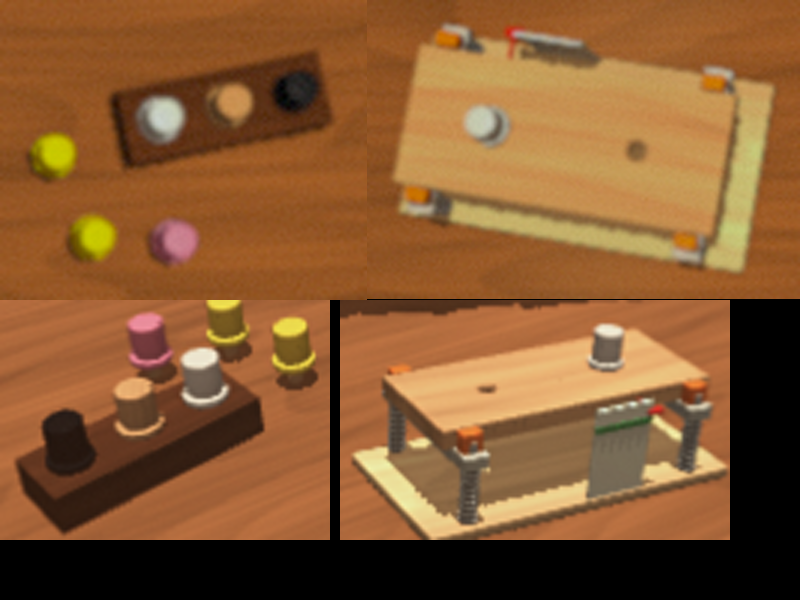

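The crop confirms it. The white knob stands in the rack's +y end hole, at about (384,240) in `top`, with wood and black beside it. The yellow and pink ones are loose on the table, and the empty hole is at about (205,245). Next I'll refine the knob pose and plan the move.

```bash
cat >> h.py <<'E'
from scipy.spatial.transform import Rotation as Ro
from scipy.optimize import least_squares
np.set_printoptions(precision=4,suppress=True)
def knobpts(x,y,z):
    t=np.linspace(0,2*np.pi,40)
    return np.array([[x+r*np.cos(a),y+r*np.sin(a),z+h] for r,h in((.017,0),(.017,.006),(.014,.036)) for a in t])
def hullc(n,P):
    h=cv2.convexHull(proj(n,P).astype(np.float32)); m=cv2.moments(h); return np.array([m["m10"],m["m01"]])/m["m00"]
def plan(pos,yaw):
    "yaw deg: direction of tool y in world xy, tool z down"
    s=observe(); R=Ro.from_rotvec(s["ee_rot"]).as_matrix(); a=np.radians(yaw)
    y=np.array([np.cos(a),np.sin(a),0]); z=np.array([0,0,-1.]); G=np.c_[np.cross(y,z),y,z]
    best=min((Ro.from_matrix(R.T@(G@np.diag([k,k,1]))).as_rotvec() for k in(1,-1)),key=np.linalg.norm)
    print("t",s["clock"],"pos",s["position"],"shift",R.T@(np.array(pos)-s["position"]),"turn",best,"F",s["force"],"w",s["width"],s["gripper_force"])
E
python3 - <<'E'
from h import *
C={}
for n,p0 in(("top",(384,241)),("scene",(163,240))):
    get_image(n)
    for r in silhouettes("knob",n):
        ys,xs=np.nonzero(r["mask"]); c=np.array([xs.mean(),ys.mean()])
        if np.hypot(*(c-p0))<8: C[n]=c; print(n,c,r["mask"].sum())
f=lambda v,ns:np.concatenate([hullc(n,knobpts(*v,.032))-C[n] for n in ns])
for ns in (["top"],["scene"],list(C)):
    if all(n in C for n in ns):
        s=least_squares(f,(.517,-.274),args=(ns,)); print(ns,s.x,s.fun); x=s.x
for n in("top","scene"):
  r=max(silhouettes("pot",n),key=lambda r:(r["p"] if r["mask"].sum()<2000 else 0)); 
  ys,xs=np.nonzero(r["mask"]);C[n]=np.array([xs.mean(),ys.mean()])
t=np.linspace(0,6.28,40)
g=lambda v,ns:np.concatenate([hullc(n,[[v[0]+.038*np.cos(a),v[1]+.038*np.sin(a),z] for z in(0,.05) for a in t])-C[n] for n in ns])
for ns in(["top"],["scene"],["top","scene"]): print("pot",ns,least_squares(g,(.55,-.06),args=(ns,)).x)
plan((*x,.17),10.5)
E
```

```text
scene [162.0115 241.0728] 261
['scene'] [ 0.5188 -0.2758] [0. 0.]
['scene'] [ 0.5188 -0.2758] [0. 0.]
pot ['top'] [ 0.5554 -0.0653]
pot ['scene'] [ 0.552  -0.0647]
pot ['top', 'scene'] [ 0.5544 -0.0655]
t 1.35 pos [0.237  0.5783 0.2267] shift [-0.5846 -0.6835  0.0567] turn [0.     0.     0.9987] F [ 0.6297 -0.2987 -0.3022] w 0.9976019576078486 0.0
```

Emit:
jog_arm([
  [[-0.583,-0.684,0,0,0,0.999,-1],[-0.583,-0.684,0,0,0,0.999,-1],[-0.583,-0.684,0,0,0,0.999,-1],[-0.583,-0.684,0,0,0,0.999,-1],[-0.583,-0.684,0,0,0,0.999,-1],[-0.583,-0.684,0,0,0,0.999,-1],[-0.583,-0.684,0,0,0,0.999,-1],[-0.583,-0.684,0,0,0,0.999,-1],[-0.583,-0.684,0,0,0,0.999,-1],[-0.583,-0.684,0,0,0,0.999,-1]],
])

```text
clock: 2.18
position: [0.367, 0.1806, 0.227]
ee_rot: [-2.01, -2.414, -0.002]
force: [1.0, -0.6, -0.2]
width: 1.001
gripper_force: 0.0
```

```bash
python3 -c "
from h import *
plan((.5175,-.275,.17),10.5)"
```

```text
t 2.1833 pos [0.367  0.1806 0.227 ] shift [-0.4754  0.0654  0.0567] turn [ 0.0007 -0.0008 -0.001 ] F [ 1.0077 -0.5834 -0.1943] w 1.0005343323893132 0.0
```

Emit:
jog_arm([
  [[-0.46,0.063,0.05,0,0,0,-1],[-0.46,0.063,0.05,0,0,0,-1],[-0.46,0.063,0.05,0,0,0,-1],[-0.46,0.063,0.05,0,0,0,-1],[-0.46,0.063,0.05,0,0,0,-1],[-0.46,0.063,0.05,0,0,0,-1],[-0.46,0.063,0.05,0,0,0,-1],[-0.46,0.063,0.05,0,0,0,-1],[-0.46,0.063,0.05,0,0,0,-1],[-0.46,0.063,0.05,0,0,0,-1]],
])

```text
clock: 3.02
position: [0.4973, -0.2128, 0.1819]
ee_rot: [2.008, 2.416, 0.001]
force: [0.1, 0.5, -0.2]
width: 1.0
gripper_force: 0.0
```

Emit:
jog_arm([
  [[0,0,0,0,0,0,-1],[0,0,0,0,0,0,-1],[0,0,0,0,0,0,-1]],
])

```text
clock: 3.27
position: [0.4965, -0.2107, 0.1818]
ee_rot: [-2.01, -2.414, 0.0]
force: [0.7, -0.1, 0.6]
width: 1.002
gripper_force: 0.0
```

```bash
python3 -c "
from h import *
plan((.5175,-.275,.042),10.5)
t=save('top','top1.png');s=save('scene','scene1.png')
o=np.hstack([cv2.resize(t[190:290,330:430],(400,400),interpolation=2),cv2.resize(s[180:280,110:210],(400,400),interpolation=2)])
cv2.imwrite('pics/c1.png',o[:,:,::-1])"
```

```text
t 3.2667 pos [ 0.4965 -0.2107  0.1818] shift [-0.0671  0.0091  0.1398] turn [-0.0006 -0.0006 -0.001 ] F [ 0.7092 -0.0962  0.5789] w 1.0020810272209002 0.0
```

View pics/c1.png

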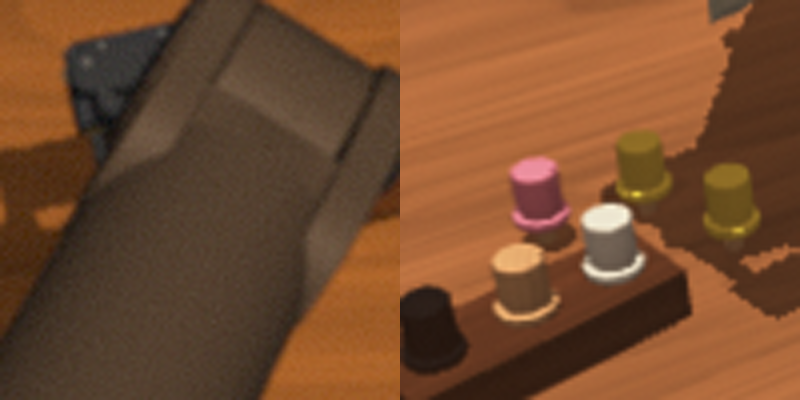

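Emit:
jog_arm([
  [[-0.04,0.0055,0.02,0,0,0,-0.3],[-0.067,0.009,0.04,0,0,0,-0.3],[-0.067,0.009,0.08,0,0,0,-0.3],[-0.067,0.009,0.1,0,0,0,-0.3],[-0.067,0.009,0.12,0,0,0,-0.3],[-0.067,0.009,0.13,0,0,0,-0.3],[-0.067,0.009,0.14,0,0,0,-0.3],[-0.067,0.009,0.14,0,0,0,-0.3],[-0.067,0.009,0.14,0,0,0,-0.3]],
])

```text
clock: 4.12
position: [0.5183, -0.2747, 0.0427]
ee_rot: [2.008, 2.416, 0.001]
force: [-0.4, -0.1, 0.2]
width: 0.648
gripper_force: 0.0
```

```bash
python3 -c "
from h import *
plan((.5175,-.275,.042),10.5)
s=save('scene','scene2.png')
print(proj('scene',[.5175,-.275,.068]))
cv2.imwrite('pics/c2.png',cv2.resize(s[180:280,110:210],(500,500),interpolation=2)[:,:,::-1])"
```

```text
t 4.1167 pos [ 0.5183 -0.2747  0.0427] shift [-0.0002 -0.0008  0.0007] turn [0.0006 0.     0.0006] F [-0.3984 -0.0866  0.1516] w 0.6477730560055004 0.0
[[160.9623 233.3868]]
```

View pics/c2.png

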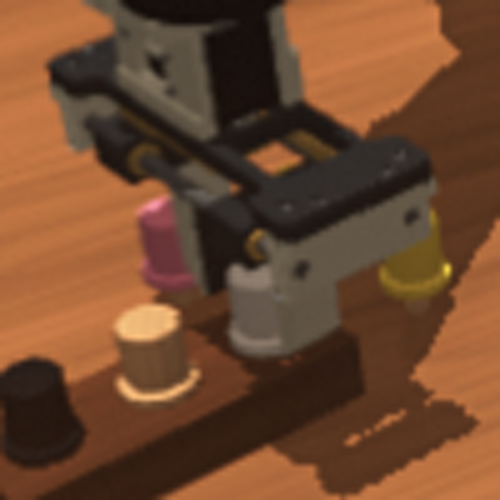

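Emit:
jog_arm([
  [[0,0,0,0,0,0,1],[0,0,0,0,0,0,1],[0,0,0,0,0,0,1],[0,0,0,0,0,0,1],[0,0,0,0,0,0,1],[0,0,0,0,0,0,1],[0,0,0,0,0,0,1]],
], force=40)

```text
clock: 4.75
position: [0.5188, -0.2752, 0.0425]
ee_rot: [2.008, 2.414, 0.001]
force: [2.7, -0.0, 1.8]
width: 0.296
gripper_force: 40.0
```

```bash
python3 -c "
from h import *
plan((.5183,-.2747,.15),10.5)"
```

```text
t 4.75 pos [ 0.5188 -0.2752  0.0425] shift [ 0.0005 -0.0002 -0.1075] turn [0.0016 0.0006 0.0001] F [ 2.7329 -0.0026  1.847 ] w 0.2962430801049957 39.998159408569336
```

Emit:
jog_arm([
  [[0,0,-0.01,0,0,0,1],[0,0,-0.02,0,0,0,1],[0,0,-0.04,0,0,0,1],[0,0,-0.06,0,0,0,1],[0,0,-0.08,0,0,0,1],[0,0,-0.1,0,0,0,1],[0,0,-0.11,0,0,0,1],[0,0,-0.11,0,0,0,1]],
])

```text
clock: 5.42
position: [0.5184, -0.276, 0.1542]
ee_rot: [2.008, 2.413, 0.002]
force: [-0.1, -0.0, -0.4]
width: 0.292
gripper_force: 40.0
```

```bash
python3 -c "
from h import *
plan((.5535,-.065,.15),10.5)"
```

```text
t 5.4167 pos [ 0.5184 -0.276   0.1542] shift [0.2011 0.0728 0.0041] turn [ 0.0026  0.0016 -0.0007] F [-0.0646 -0.0299 -0.3975] w 0.29183396596080147 39.99349772930145
```

Emit:
jog_arm([
  [[0.025,0.009,0,0,0,0,1],[0.055,0.02,0,0,0,0,1],[0.085,0.031,0,0,0,0,1],[0.115,0.042,0,0,0,0,1],[0.145,0.053,0,0,0,0,1],[0.175,0.064,0,0,0,0,1],[0.195,0.071,0,0,0,0,1],[0.201,0.073,0,0,0,0,1],[0.201,0.073,0,0,0,0,1],[0.201,0.073,0,0,0,0,1]],
])

```text
clock: 6.25
position: [0.5523, -0.065, 0.1514]
ee_rot: [-2.009, -2.415, 0.002]
force: [-0.8, -0.0, -0.6]
width: 0.295
gripper_force: 40.0
```

```bash
python3 -c "
from h import *
plan((.5535,-.065,.056),10.5)
s=save('scene','scene3.png')
print(proj('scene',[.5535,-.065,.05]),proj('scene',[.5535,-.065,.127]))
cv2.imwrite('pics/c3.png',cv2.resize(s[160:260,200:300],(500,500),interpolation=2)[:,:,::-1])"
```

```text
t 6.25 pos [ 0.5523 -0.065   0.1514] shift [-0.0001  0.0013  0.0954] turn [-0.0014  0.0005 -0.0004] F [-0.8228 -0.0389 -0.6335] w 0.29479848318888635 39.993444085121155
[[249.5328 218.5088]] [[248.6878 190.6921]]
```

View pics/c3.png

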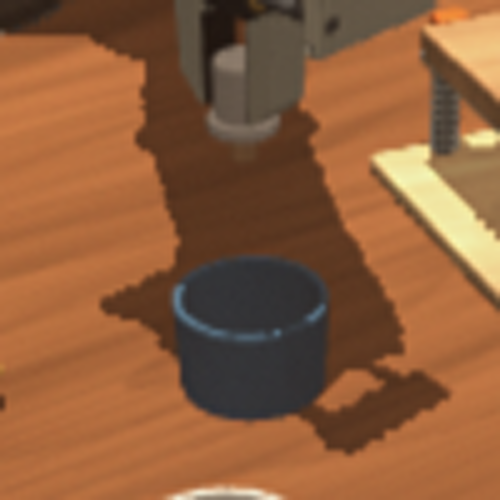

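The knob hangs upright over the pot, with the spigot at about (249,191) and the rim centre at about (250,219.6). Both match the model, so I'll dip now.

Emit:
jog_arm([
  [[0,0.001,0.025,0,0,0,1],[0,0.001,0.05,0,0,0,1],[0,0.001,0.07,0,0,0,1],[0,0.001,0.085,0,0,0,1],[0,0.001,0.094,0,0,0,1],[0,0.001,0.095,0,0,0,1],[0,0.001,0.095,0,0,0,1],[0,0.001,0.095,0,0,0,1],[0,0.001,0.095,0,0,0,1]],
])

```text
clock: 7.05
position: [0.5547, -0.0645, 0.0581]
ee_rot: [2.009, 2.413, 0.002]
force: [0.4, 0.0, 0.0]
width: 0.297
gripper_force: 40.0
```

Emit:
jog_arm([
  [[0,0,-0.02,0,0,0,1],[0,0,-0.05,0,0,0,1],[0,0,-0.085,0,0,0,1],[0,0,-0.115,0,0,0,1],[0,0,-0.13,0,0,0,1],[0,0,-0.135,0,0,0,1],[0,0,-0.135,0,0,0,1]],
])

```text
clock: 7.63
position: [0.5549, -0.064, 0.1938]
ee_rot: [2.007, 2.414, 0.004]
force: [0.2, -0.1, -0.5]
width: 0.298
gripper_force: 40.0
```

```bash
python3 -c "
from h import *
plan((.5158,.1825,.19),-9.5)
plan((.5158,.1825,.19),10.5)"
```

```text
t 7.6333 pos [ 0.5549 -0.064   0.1938] shift [0.2495 0.0065 0.0038] turn [ 0.0035 -0.0006  0.349 ] F [ 0.1805 -0.0891 -0.5407] w 0.2983974844565852 39.99347627162933
t 7.6333 pos [ 0.5549 -0.064   0.1938] shift [0.2495 0.0065 0.0038] turn [ 0.0035 -0.     -0.    ] F [ 0.1805 -0.0891 -0.5407] w 0.2983974844565852 39.99347627162933
```

Emit:
jog_arm([
  [[0.03,0.001,0,0,0,0,1],[0.065,0.002,0,0,0,0,1],[0.1,0.003,0,0,0,0,1],[0.135,0.004,0,0,0,0,1],[0.17,0.005,0,0,0,0,1],[0.205,0.006,0,0,0,0,1],[0.235,0.006,0.01,0,0,0,1],[0.248,0.0065,0.03,0,0,0,1],[0.25,0.0065,0.04,0,0,0,1],[0.25,0.0065,0.04,0,0,0,1]],
])

```text
clock: 8.47
position: [0.5125, 0.1829, 0.1489]
ee_rot: [-2.006, -2.415, 0.009]
force: [-0.7, -0.0, -0.8]
width: 0.294
gripper_force: 40.0
```

Emit:
jog_arm([
  [[0,0,0,0,0,0,1],[0,0,0,0,0,0,1]],
])

```text
clock: 8.63
position: [0.5155, 0.1809, 0.1524]
ee_rot: [2.012, 2.412, -0.001]
force: [0.4, -0.2, -0.5]
width: 0.297
gripper_force: 40.0
```

```bash
python3 -c "
from h import *
plan((.5158,.1825,.14),10.5)
s=save('scene','scene4.png');t=save('top','top4.png')
P=observe()['position']
print('tip',proj('scene',P-[0,0,.0265]),'flange',proj('scene',P-[0,0,.0105]),'hole',proj('scene',[.5158,.1825,.1]))
o=np.hstack([cv2.resize(s[115:195,280:360],(560,560),interpolation=2),cv2.resize(t[215:275,175:215],(240,360),interpolation=2)[:560].repeat(1,0) if 0 else np.zeros((560,2,3),np.uint8)])
cv2.imwrite('pics/c4.png',o[:,:,::-1])"
```

```text
t 8.6333 pos [0.5155 0.1809 0.1524] shift [0.0015 0.0005 0.0124] turn [ 0.0002  0.0009 -0.0032] F [ 0.4304 -0.2309 -0.4636] w 0.29662010988927184 39.99337613582611
tip [[318.8151 160.3488]] flange [[319.1563 154.8772]] hole [[318.557  169.1236]]
```

View pics/c4.png

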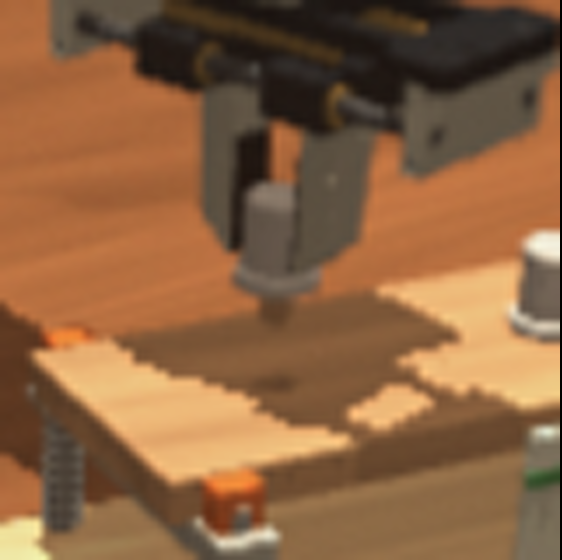

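Spigot tip at about (319,160.6) and hole at about (318.6,169.1) both agree with the projections, so I'll insert and watch the force.

Emit:
jog_arm([
  [[0.0015,0.0005,0.01,0,0,0,1],[0.0015,0.0005,0.02,0,0,0,1],[0.0015,0.0005,0.024,0,0,0,1],[0.0015,0.0005,0.027,0,0,0,1],[0.0015,0.0005,0.03,0,0,0,1],[0.0015,0.0005,0.03,0,0,0,1],[0.0015,0.0005,0.03,0,0,0,1],[0.0015,0.0005,0.03,0,0,0,1]],
])

```text
clock: 9.4
position: [0.5151, 0.1842, 0.1222]
ee_rot: [2.01, 2.415, -0.0]
force: [0.6, -2.3, -1.2]
width: 0.299
gripper_force: 40.0
```

```bash
python3 -c "
from h import *
plan((.5158,.1825,.1105),10.5)"
```

```text
t 9.4 pos [0.5151 0.1842 0.1222] shift [-0.0018  0.0003  0.0117] turn [-0.0001  0.0003 -0.0006] F [ 0.6056 -2.3361 -1.226 ] w 0.29850592014230065 39.991931319236755
```

Emit:
jog_arm([
  [[-0.001,0,0,0,0,0,1],[-0.0015,0,0.002,0,0,0,1],[-0.0015,0,0.004,0,0,0,1],[-0.0015,0,0.006,0,0,0,1],[-0.0015,0,0.008,0,0,0,1],[-0.0015,0,0.008,0,0,0,1],[-0.0015,0,0.008,0,0,0,1]],
])

```text
clock: 9.98
position: [0.5153, 0.183, 0.1139]
ee_rot: [-2.009, -2.415, 0.0]
force: [0.0, 1.0, -0.3]
width: 0.295
gripper_force: 40.0
```

```bash
python3 -c "
from h import *
plan((.5158,.1825,.1105),10.5)
print(observe()['ft_torque'])"
```

```text
t 9.9833 pos [0.5153 0.183  0.1139] shift [-0.0006  0.0004  0.0034] turn [-0.0003  0.0001 -0.0003] F [ 0.0048  1.0293 -0.3204] w 0.2945442477552405 39.99332070350647
[-0.1149  0.0679 -0.0035]
```

Free in the hole. Pressing gently in stages.

Emit:
jog_arm([
  [[0,0,0.002,0,0,0,1],[0,0,0.004,0,0,0,1],[0,0,0.006,0,0,0,1],[0,0,0.007,0,0,0,1],[0,0,0.007,0,0,0,1],[0,0,0.007,0,0,0,1]],
])

```text
clock: 10.48
position: [0.5156, 0.1832, 0.1074]
ee_rot: [2.009, 2.415, 0.001]
force: [-1.1, 1.5, 5.4]
width: 0.301
gripper_force: 40.0
```

```bash
python3 -c "
from h import *
plan((.5158,.1825,.1025),10.5)"
```

```text
t 10.4833 pos [0.5156 0.1832 0.1074] shift [-0.0007  0.0001  0.0049] turn [ 0.0004 -0.0003 -0.0003] F [-1.0608  1.5363  5.4272] w 0.3006285349261686 39.99773025512695
```

Emit:
jog_arm([
  [[0,0,0.001,0,0,0,1],[0,0,0.002,0,0,0,1],[0,0,0.003,0,0,0,1],[0,0,0.004,0,0,0,1],[0,0,0.005,0,0,0,1],[0,0,0.005,0,0,0,1],[0,0,0.005,0,0,0,1],[0,0,0.005,0,0,0,1],[0,0,0.005,0,0,0,1]],
])

```text
clock: 11.23
position: [0.5156, 0.1832, 0.1028]
ee_rot: [-2.009, -2.415, -0.001]
force: [-2.3, -1.1, 10.2]
width: 0.294
gripper_force: 40.0
```

```bash
python3 -c "
from h import *
F=[]
for i in range(6):
    s=save('scene','scene5.png');F.append(observe()['force'])
print(np.mean(F,0),np.std(F,0))
plan((.5158,.1825,.1025),10.5)
cv2.imwrite('pics/c5.png',cv2.resize(s[135:215,290:390],(700,560),interpolation=2)[:,:,::-1])"
```

```text
[-2.9355 -0.5514  9.8678] [0.3731 0.3379 0.5045]
t 11.5333 pos [0.5156 0.1832 0.1028] shift [-0.0007  0.      0.0003] turn [ 0.0005 -0.0006 -0.0004] F [-3.5501 -0.3022  9.4595] w 0.2956672128992355 40.00042498111725
```

View pics/c5.png

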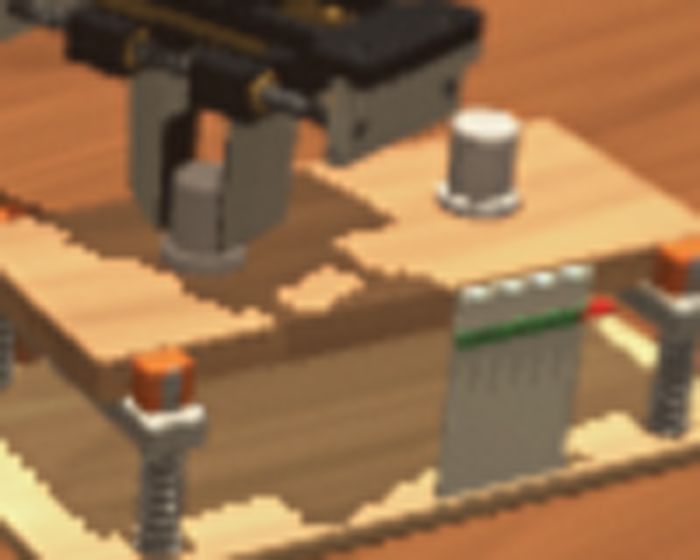

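The knob is seated flat, the force is about 10.4 N and steady, and the red pointer at crop (600,308) is in line with the green bar. I'll hold briefly, then hand in.

Emit:
jog_arm([
  [[0,-0.0004,0.0003,0,0,0,1],[0,-0.0004,0.0003,0,0,0,1],[0,-0.0004,0.0003,0,0,0,1],[0,-0.0004,0.0003,0,0,0,1],[0,-0.0004,0.0003,0,0,0,1],[0,-0.0004,0.0003,0,0,0,1],[0,-0.0004,0.0003,0,0,0,1],[0,-0.0004,0.0003,0,0,0,1],[0,-0.0004,0.0003,0,0,0,1]],
])

```text
clock: 12.28
position: [0.5156, 0.1832, 0.1026]
ee_rot: [2.009, 2.415, 0.002]
force: [-1.0, -0.4, 9.8]
width: 0.294
gripper_force: 40.0
```

```bash
python3 -c "
from h import *
s=observe();print(s['force'],s['position'])
if 8.5<s['force'][2]<13: print(sign_off())"
```

```text
[-1.0367 -0.3806  9.8451] [0.5156 0.1832 0.1026]
the job is handed in; nothing more can be done
None
```

I dipped the white knob's spigot in the glue pot, seated it flat in the empty hole and handed the job in at about 12 s, still gripping and pressing at about 10 N with the pointer in the green; no verdict came back.

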